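# Fit the arbor to the drill chuck

### The arm

A 7-joint arm with a two-finger parallel gripper is mounted at the origin on the work surface. World frame = base frame: x ahead of the robot, y to its left, z up, the work surface at z = 0. Lengths are in m, angles in rad, forces in N, time in s.
With the tool pointing down it reaches from about 0.425 to 0.925 m from the base axis. Payload 6.8 kg.
Tool frame: the origin (TCP) lies between the finger pads; the fingertips stand r.tip_extent ahead of it and the grasp point (between the pads) lies 5 mm behind it (r.tip_extent is the distance from the TCP to the fingertips, in m); y points along the fingers, x is the direction in which the jaws open and shut, and the axes are right-handed (so a half turn about y gives the same grasp; the last joint's range is limited). The gripper opens to 85 mm and grips with 20 to 120 N. Pads are 22 mm wide; open, the fingers measure 114 mm over their backs; the gripper's body (76 mm by 85 mm) begins 54 mm behind the grasp point. The pads swing forward as they close: fully open they stand 13 mm farther back than shut.
Start: joints at [1.099, 0.477, 0.022, 1.555, -0.011, 1.109, -0.083], TCP at [0.24, -0.631, 0.245] pointing down, gripper open.
Joint ranges: [-2.96, 2.96], [-0.34, 2.1], [-1.41, 1.46], [0.24, 2.44], [-1.37, 4.51], [0.17, 1.92], [-2.96, 2.96]. Speed limits (rad/s): [2.39, 2.39, 3.14, 3.14, 3.14, 3.14, 3.14].

### API

Orientations are given as a rotation vector (axis times angle).
In Python, from bench import r gives the robot as it stands.
- The arm moves only by the tool send_rows, never from a script. Its argument "plan" is a list of rows, each a list of 5 numbers: the shift along the tool's x, y, z in cm, then the turn about the tool's y in degrees, then the opening, from 0 (shut) to 1 (fully open). In form: [[dx, dy, dz, spin, grip], ...]. A call has 1 to 12 rows; each row shifts and turns the commanded pose from where the row before left it, along the tool's axes as they then stand; what a row does not reach is not made up. A row lasts 1/8 s, in which the tool goes at most 62.5 mm and 10.7 degrees, less where a joint would pass 70% of its speed; a pose out of reach is approached as far as the arm can. A call is refused whole if a number of a shift passes 6.25 or a number of a turn 10.7, either way. A call with a gripper value outside its range is refused whole. The fingers move at their own pace and stop on an object; "force" is the grip in N (left out, the last holds). Time passes only in rows, so rows that do not move let the fingers close. It gives the time, the measured TCP pose, the force and the opening at its end, in the units of the state.
- r.get_obs(): the state, without advancing time (a new reading comes with each control period).
- r.grab_frame(name): name is "side" or "top" or "wrist"; returns a dict with "image" (384x512x3 uint8, red, green, blue), "camera_matrix" (3x3 intrinsics, pixels), "cam_to_world" (4x4, takes a point from camera to world coordinates). Camera axes: x right, y down, z forward; pixel columns grow to the right and rows downward; lengths in m; the calibration is good to about 2 mm. A picture is of the moment at which its call begins. There is no depth.
- r.hand_in(): hands the job in, once; it reports no verdict.
Trained networks look in the newest picture that a camera, given by its name, has taken for a name from the list of things; names that differ only in an ending like _2 or _b are one class to them, and where a whole thing is asked for, a point or a joint stands for the part that bears it (a point fixed in the world has none). Each returns a list of dicts, best first, with "p" (0 to 1); they miss things now and then, are a little off and sometimes report something else, mostly with a low value. They report only what shows in the picture. A call takes as long as a camera call. They do not tell look-alikes from the thing itself.
- r.recognise(camera, target): "rect" ([left, top, right, bottom] in pixels, round what is visible of it).
The state is a dict: "clock": time; "joints": joint angles; "qvel": joint speeds; "tau": joint torques, N m; "tcp_pos": TCP position; "orientation": TCP orientation; "contact_force": force on the tool from outside, world axes, zero at the start; "moment": the same for the moment, N m; "grip_width": finger opening in m.
Only numpy, scipy, OpenCV 4.12 (cv2) and the standard library are available. Lean on these libraries where they do the work, as an engineer would, in place of code of your own. Each camera call takes 0.05 s, during which the arm holds its last target.

### The job

Take the drill-chuck arbor out of the wooden rack, set its short taper just snug in the socket of the upright chuck in the vice and let go, then drive it in with the soft-faced mallet: at least three separate light taps on the arbor's end, until it is locked home and sinks no further. Tap no harder than it needs (well under 50 N), leave the other things as they are, and set the mallet back down on the bench.

Things in the scene. Friction and masses are not known exactly. Their poses are not given: they have to be found in the camera images.
- arbor: bright steel drill-chuck arbor, 104 mm long, 0.22 kg, upright in any of the rack's holes. Origin: centre of its lower end; z up along it. From the bottom: short taper 18 mm across widening to 22 mm over 34 mm, collar 29 mm across and 6 mm thick, slim round shank 18 narrowing to 14 mm, plain flat end. Grip the shank, 45 to 100 mm above the origin. In the rack its collar rests on the rack's top face
- arbor_top (a point): centre of the arbor's flat upper end, 104 mm above its origin, where the mallet taps. Driven from snug it sinks 3 to 5 mm more against 4 to 7 N, plus about 5 N for each 10 mm/s of speed (over 60 N at 120 mm/s: too hard), then is solid: locked. At 40 mm/s, a tap stopped at about 20 N sinks it 1 to 4 mm; once locked, such a tap meets over 10 N at once and sinks it no more
- socket (a point): centre of the mouth (114 mm above the bench) of the taper socket in the top face of a steel keyed drill chuck, 50 mm across (44 at the top), held nose down in the vice; z up. Mouth 29 mm across, funnelling to 21 mm, then the arbor's own taper, 37 mm deep. Tapers differ: set in by hand the arbor goes snug with its collar anywhere from 4 to 12 mm above the face, and locks with it 0 to 9 mm above: only feel tells
- vise: low blue-grey machine vice fixed to the bench, 200 mm long (its x), 96 mm wide, aluminium-lined jaws 75 mm high. Origin: on the bench under the socket's axis; screw and tommy bar reach 135 mm to its -x
- mallet: soft-faced mallet, about 0.5 kg, standing on one of its two orange faces: head upright, 92 mm tall, faces 46 mm across and 26 mm tall each, aluminium middle 38 mm across; wooden handle 22 mm wide and 27 mm high, level at 46 mm height, from the head to 172 mm along -x. Origin: centre of the lower face; z up along the head. Grip it across y by the upper face (46 mm wide) or the handle; the lower face strikes
- mallet_head (a point): middle of the mallet's head, 46 mm above its origin
- rack: wooden rack fixed on the bench, 62 mm (x) by 200 mm (y), 45 mm tall, with three holes 25 mm wide, 65 mm apart along y. Origin: on the bench under the middle hole
- centre: bystander: dark steel lathe centre with a cone point, 29 mm across, 70 mm long, standing in the rack; origin at its lower end
- sleeve: bystander: brass-coloured reducing sleeve, 32 mm across, 73 mm long, standing in the rack; origin at its lower end
- chuck_key: bystander: dark T-handled chuck key lying on the bench, about 90 by 70 mm; origin under its middle
- slug: bystander: turned steel slug 52 mm across, 36 mm tall; origin at the centre of its underside
There are look-alikes about, which are no part of the job. Leave any blue, pink or turquoise look-alike of the arbor alone.

How it is judged:
On the way, in this order (a step that is already met when the one before it is completed fails the run):
1. the arbor stands hand-set in the chuck's socket, upright, let go (horizontal distance between arbor and socket below 0.004 m and angle between arbor's own z axis and vertical below 0.07 rad and z of arbor in the frame of socket below -0.02 m and contact force between the fingers and arbor below 0.1 N and linear speed of arbor below 0.02 m/s), for 0.2 s.
2. a tap of the mallet (over 5 N) that drives the arbor deeper (horizontal distance between arbor and socket below 0.004 m and angle between arbor's own z axis and vertical below 0.07 rad and contact force between mallet and arbor above 5 N and linear speed of arbor above 0.008 m/s).
3. the mallet is lifted off again (contact force between mallet and arbor below 0.2 N and distance between mallet and arbor_top above 0.003 m), for 0.04 s.
4. another tap (over 5 N) (horizontal distance between arbor and socket below 0.004 m and angle between arbor's own z axis and vertical below 0.07 rad and contact force between mallet and arbor above 5 N).
5. the mallet is lifted off again (all of step 3), for 0.04 s.
6. a later tap of over 9 N under which the arbor no longer sinks: locked (horizontal distance between arbor and socket below 0.004 m and angle between arbor's own z axis and vertical below 0.07 rad and contact force between mallet and arbor above 9 N and linear speed of arbor below 0.004 m/s and z of arbor in the frame of socket below -0.0245 m).
At the end, for the whole second after the job is handed in: Arbor locked home: lower end 24.5 mm or more below the socket's mouth, within 4 mm of its axis and 4 degrees of upright, at rest. Mallet released at rest on the bench, head's middle under 56 mm high and 100 mm or more from the socket. Centre, sleeve, key and slug within 20 mm of their start (z of arbor in the frame of socket below -0.0245 m and horizontal distance between arbor and socket below 0.004 m and angle between arbor's own z axis and vertical below 0.07 rad and linear speed of arbor below 0.01 m/s and height (world z) of mallet_head below 0.056 m and linear speed of mallet below 0.02 m/s and contact force between mallet and arbor below 0.1 N and horizontal distance between mallet_head and socket above 0.1 m and distance of each of centre, sleeve, chuck_key, slug from where it was at the start of the episode below 0.02 m); the robot touches nothing.
It fails at once if a blow of the mallet on the arbor over 60 N (contact force between mallet and arbor above 60 N).
It fails at once if the mallet strikes the vice or chuck over 10 N (contact force between mallet and vise above 10 N).
It fails at once if the arm or fingers press on the vice or chuck over 20 N (contact force between any of the arm, the fingers and vise above 20 N).
It fails at once if a bystander is moved over 40 mm or knocked over (distance of any of centre, sleeve, chuck_key, slug from where it was at the start of the episode above 0.04 m or angle between any of centre, sleeve, slug's own z axis and vertical above 0.5 rad).
It also fails if it takes over 61 s, if anything falls off the work surface, if the arm or the gripper's body presses on something with over 40 N, if the wrist force passes 120 N, or if a joint passes its speed limit or range.

## Working session

There is one attempt and no reset: what is moved stays moved. The work goes in short steps, Python scripts to look and compute and a tool call to move; the robot and the scene stay as the last step left them, time stands still between calls to the robot, and variables do not carry over. Pictures are saved under pics/ and viewed, and the job is handed in when it is done.

Besides the shell and the picture viewer there is one more tool, called after ">>>" as name(argument=value, ...), one argument or row to a line, values as JSON. send_rows: Moves the arm, as the interface text tells. Its arguments: {"type":"object","properties":{"plan":{"type":"array","items":{"type":"array","items":{"type":"number"}}},"force":{"type":"number"}},"required":["plan"]}

```bash
ls; mkdir -p pics; cat > h.py <<'E'
from bench import r
import numpy as np, cv2
from scipy.spatial.transform import Rotation as R
def snap(cam,name):
    f=r.grab_frame(cam); cv2.imwrite(f'pics/{name}.png',f['image'][:,:,::-1]); return f
def ray(f,u,v):
    K=f['camera_matrix'];T=f['cam_to_world']
    d=T[:3,:3]@np.linalg.solve(K,[u,v,1.]);return T[:3,3],d
def at_z(f,u,v,z):
    o,d=ray(f,u,v);return o+d*(z-o[2])/d[2]
def proj(f,p):
    K=f['camera_matrix'];T=f['cam_to_world']
    c=T[:3,:3].T@(np.array(p)-T[:3,3]);q=K@c;return q[:2]/q[2]
E
python3 - <<'E'
from h import *
np.set_printoptions(precision=4,suppress=True)
o=r.get_obs();print({k:np.round(v,3) for k,v in o.items()},r.tip_extent); print(R.from_rotvec(o['orientation']).as_matrix())
for c in ['side','top']:
    f=snap(c,c+'0');print(c,f['camera_matrix'],f['cam_to_world'])
    for n in ['arbor','socket','vise','mallet','rack','centre','sleeve','chuck_key','slug']:
        try: print(n,[(round(d['p'],2),np.round(d['rect']).astype(int).tolist()) for d in r.recognise(c,n)])
        except Exception as e: print(n,e)
E
```

```text
pics
{'clock': np.float64(0.0), 'joints': array([ 1.099,  0.478,  0.022,  1.556, -0.011,  1.109, -0.083]), 'qvel': array([ 0.001, -0.   , -0.001, -0.001, -0.   ,  0.   , -0.   ]), 'tau': array([  0.   , -59.645,   1.608, -28.12 ,   0.012,   0.009,   0.   ]), 'tcp_pos': array([ 0.24 , -0.63 ,  0.244]), 'orientation': array([-1.359,  0.938, -0.936]), 'contact_force': array([-0.994, -0.735, -0.246]), 'moment': array([ 0.009, -0.04 ,  0.038]), 'grip_width': np.float64(0.086)} 0.014
[[ 0.3558 -0.0008  0.9345]
 [-0.9345  0.0016  0.3558]
 [-0.0018 -1.     -0.0002]]
side [[350.0806   0.     257.3439]
 [  0.     350.0806 196.4396]
 [  0.       0.       1.    ]] [[-0.9973 -0.0503  0.0529  0.5425]
 [-0.0728  0.7438 -0.6644  0.5961]
 [-0.0059 -0.6665 -0.7455  0.7025]
 [ 0.      0.      0.      1.    ]]
arbor [(0.68, [346, 333, 368, 363]), (0.61, [300, 346, 319, 374]), (0.56, [346, 294, 370, 330]), (0.49, [298, 295, 313, 322])]
socket [(0.88, [268, 165, 291, 191])]
vise [(0.97, [241, 160, 335, 222])]
mallet [(0.92, [262, 106, 320, 142])]
rack [(0.6, [271, 246, 327, 341])]
centre [(0.61, [289, 276
[... 239 characters left out ...]
879 192.8278]
 [  0.       0.       1.    ]] [[-0.0004 -0.9869  0.1611  0.4252]
 [-0.9999  0.0032  0.0168  0.0348]
 [-0.0171 -0.161  -0.9868  1.0803]
 [ 0.      0.      0.      1.    ]]
arbor [(0.66, [109, 238, 127, 247]), (0.57, [144, 269, 161, 285]), (0.55, [142, 235, 157, 246]), (0.53, [118, 267, 138, 279])]
socket [(0.59, [276, 199, 296, 219])]
vise [(0.89, [254, 176, 320, 268]), (0.54, [276, 201, 297, 222])]
mallet [(0.87, [368, 189, 398, 266])]
rack [(0.71, [143, 233, 158, 245]), (0.7, [136, 213, 218, 257])]
centre [(0.67, [169, 226, 185, 237])]
sleeve [(0.5, [195, 217, 207, 232])]
chuck_key [(0.75, [311, 138, 346, 164]), (0.4, [144, 236, 156, 246])]
slug [(0.59, [215, 136, 233, 157])]
```

```bash
python3 - <<'E'
import cv2
for n,(a,b,c,d) in {'side':(160,80,400,390),'top':(90,100,420,300)}.items():
    i=cv2.imread(f'pics/{n}0.png')[b:d,a:c]; s=min(800/i.shape[1],600/i.shape[0]);cv2.imwrite(f'pics/{n}0c.png',cv2.resize(i,None,fx=s,fy=s,interpolation=cv2.INTER_CUBIC));print(s)
E
```

```text
1.9736842105263157
2.4242424242424243
```

View pics/side0c.png

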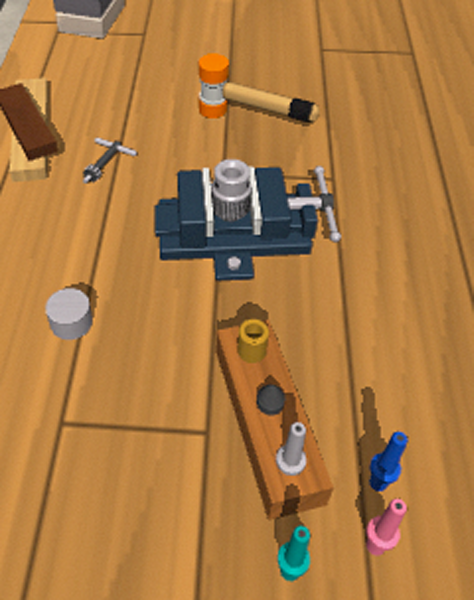

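View pics/top0c.png

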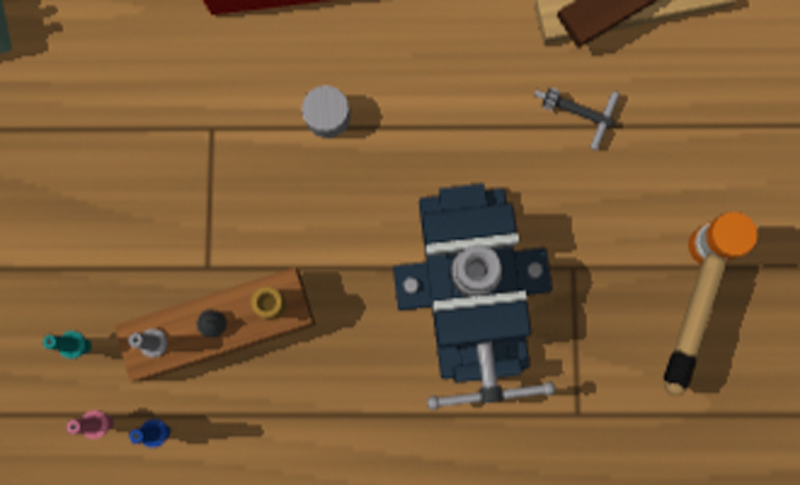

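```bash
python3 - <<'E'
import cv2, numpy as np
def tile(img,x,y,w,h):
    i=cv2.imread(f'pics/{img}0.png')[y:y+h,x:x+w]; i=cv2.resize(i,(w*8,h*8),interpolation=cv2.INTER_CUBIC)
    for k in range(0,w,10): cv2.putText(i,str(x+k),(k*8,8),0,.3,(255,255,255));cv2.line(i,(k*8,0),(k*8,3),(255,255,255))
    for k in range(0,h,10): cv2.putText(i,str(y+k),(0,k*8+4),0,.3,(255,255,255))
    return i
a=np.hstack([tile('side',285,285,45,36),tile('top',135,222,45,36)])
b=np.hstack([tile('side',257,155,45,36),tile('top',265,192,45,36)])
cv2.imwrite('pics/z1.png',np.vstack([a,b]))
a=np.hstack([tile('side',258,103,65,42)]);cv2.imwrite('pics/z2.png',a)
cv2.imwrite('pics/z3.png',tile('top',355,180,60,74))
E
```

```text
(no output)
```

View pics/z1.png

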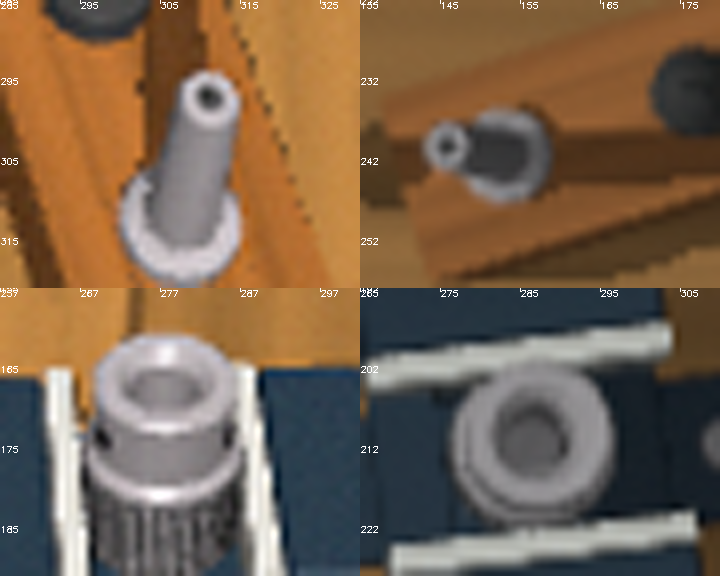

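View pics/z2.png

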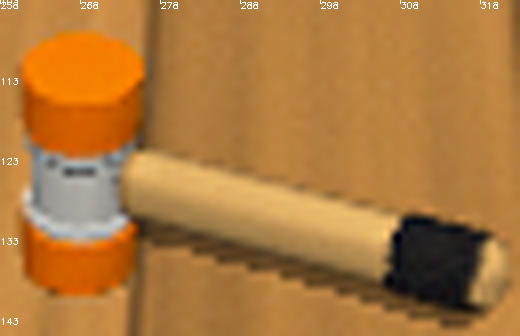

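View pics/z3.png

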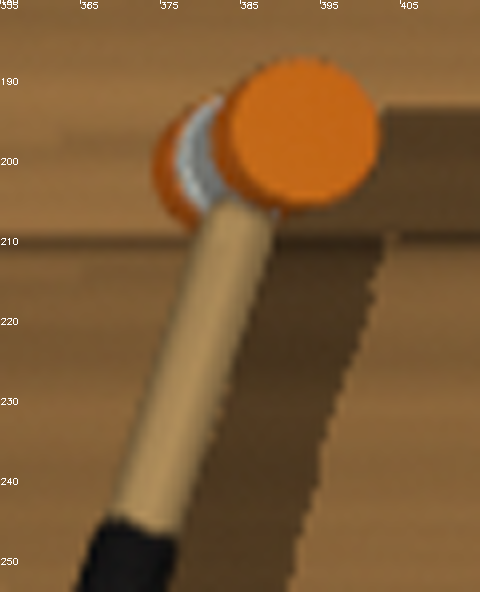

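```bash
cat >> h.py <<'E'
def tri(fs,ps):
    A=np.zeros((3,3));b=np.zeros(3)
    for f,p in zip(fs,ps):
        o,d=ray(f,*p);d=d/np.linalg.norm(d);M=np.eye(3)-np.outer(d,d);A+=M;b+=M@o
    return np.linalg.solve(A,b)
E
python3 - <<'E'
from h import *
np.set_printoptions(precision=4,suppress=True)
fs=r.grab_frame('side');ft=r.grab_frame('top')
P={'arbor':((310.7,297),(145.5,239.8),.115),'collar':((307.2,312),(152.7,241),.051),'socket':((277,166.8),(286.3,210.8),.114),'mallet':((267.8,111.3),(392.7,196.1),.092)}
for n,(s,t,z) in P.items(): print(n,at_z(fs,*s,z),at_z(ft,*t,z),tri([fs,ft],[s,t]))
h=[(380,208+.0),(373,245)]
for u,v,z in [(384.5,207,.0595),(369.5,252,.0595),(379.5,217,.0595),(373,245,.0595)]: print(at_z(ft,u,v,z))
for n,p in {'key':(328,151),'slug':(224,146),'centre':(177,232),'sleeve':(200,225)}.items(): print(n,at_z(ft,*p,.04))
E
```

```text
arbor [0.4714 0.3068 0.115 ] [0.4701 0.3062 0.115 ] [0.4707 0.3064 0.114 ]
collar [0.4712 0.3067 0.051 ] [0.47   0.3057 0.051 ] [0.4706 0.3061 0.0493]
socket [ 0.5435 -0.0283  0.114 ] [ 0.5389 -0.03    0.114 ] [ 0.5414 -0.0305  0.1115]
mallet [ 0.5795 -0.2905  0.092 ] [ 0.5772 -0.2932  0.092 ] [ 0.5787 -0.2943  0.0892]
[ 0.5544 -0.2818  0.0595]
[ 0.4418 -0.2388  0.0595]
[ 0.529  -0.268   0.0595]
[ 0.4591 -0.2483  0.0595]
key [ 0.7063 -0.1473  0.04  ]
slug [0.7214 0.1281 0.04  ]
centre [0.4934 0.2467 0.04  ]
sleeve [0.5113 0.1877 0.04  ]
```

```bash
cat >> h.py <<'E'
def go(p,yaw=None,obs=None):
    """print spin (deg) to yaw of tool x, then shift in tool axes (cm) after the spin, to TCP p"""
    o=obs or r.get_obs(); M=R.from_rotvec(o['orientation']).as_matrix()
    y0=np.degrees(np.arctan2(M[1,0],M[0,0])); s=0 if yaw is None else (y0-yaw+180)%360-180
    M2=M@R.from_rotvec([0,np.radians(s),0]).as_matrix()
    print('tcp',np.round(o['tcp_pos'],4),'yaw',round(y0,2),'tilt',np.round(M[:,1],4),'F',np.round(o['contact_force'],2),'w',round(float(o['grip_width']),4),'t',o['clock'])
    print('q',np.round(o['joints'],2),'spin',round(s,2),'shift cm',np.round(M2.T@(np.array(p)-o['tcp_pos'])*100,2))
E
python3 - <<'E'
from h import *
go([.541,-.03,.30],19.1)
f=r.grab_frame('top')
for n,u,v,z in [('blue',148,280,.0),('pink',126,275,0.),('teal',121,243,0)]: print(n,at_z(f,u,v,z),at_z(f,u,v,.04))
E
```

```text
tcp [ 0.2402 -0.6308  0.2453] yaw -69.16 tilt [ 1.e-04  0.e+00 -1.e+00] F [-0.22 -0.31  0.06] w 0.0852 t 1.1
q [ 1.1   0.48  0.02  1.56 -0.01  1.11 -0.08] spin -88.26 shift cm [48.08 -5.47 46.93]
blue [0.37044774 0.32754327 0.        ] [0.37247364 0.31670566 0.04      ]
pink [0.38331126 0.3862728  0.        ] [0.38486086 0.37326062 0.04      ]
teal [0.46702291 0.40388192 0.        ] [0.46547293 0.39021773 0.04      ]
```

>>> send_rows(
  plan=[
    [0, -0.6, 0, -9.8, 0.65],
    [0, -0.6, 0, -9.8, 0.65],
    [0, -0.6, 0, -9.8, 0.65],
    [0, -0.6, 0, -9.8, 0.65],
    [0, -0.6, 0, -9.8, 0.65],
    [0, -0.6, 0, -9.8, 0.65],
    [0, -0.6, 0, -9.8, 0.65],
    [0, -0.6, 0, -9.8, 0.65],
    [0, -0.6, 0, -9.86, 0.65],
  ],
  force=40,
)

```text
clock: 2.28
tcp_pos: [0.2401, -0.6309, 0.2995]
orientation: [-1.554, -0.266, 0.266]
contact_force: [-0.1, -0.3, -0.4]
grip_width: 0.0555
```

>>> send_rows(
  plan=[
    [4, 0, 3.9, 0, 0.65],
    [4, 0, 3.9, 0, 0.65],
    [4, 0, 3.9, 0, 0.65],
    [4, 0, 3.9, 0, 0.65],
    [4, 0, 3.9, 0, 0.65],
    [4, 0, 3.9, 0, 0.65],
    [4, 0, 3.9, 0, 0.65],
    [4, 0, 3.9, 0, 0.65],
    [4, 0, 3.9, 0, 0.65],
    [4, 0, 3.9, 0, 0.65],
    [4, 0, 3.9, 0, 0.65],
    [4, 0, 3.9, 0, 0.65],
  ],
)

```text
clock: 3.78
tcp_pos: [0.5413, -0.0302, 0.2996]
orientation: [-1.556, -0.262, 0.261]
contact_force: [0.7, -1.3, -0.4]
grip_width: 0.0555
```

```bash
python3 - <<'E'
from h import *
f=snap('wrist','w1'); print(np.round(f['camera_matrix'],1),np.round(f['cam_to_world'],3)); go([.541,-.03,.30],19.1)
print(proj(f,[.541,-.03,.114]),[ (d['p'],np.round(d['rect'])) for d in r.recognise('wrist','socket')])
E
```

```text
[[267.9   0.  251. ]
 [  0.  267.9 193.6]
 [  0.    0.    1. ]] [[ 0.946  0.307  0.106  0.514]
 [ 0.325 -0.894 -0.307  0.048]
 [ 0.001  0.325 -0.946  0.429]
 [ 0.     0.     0.     1.   ]]
tcp [ 0.5436 -0.0212  0.3002] yaw 19.6 tilt [ 0.0038  0.0053 -1.    ] F [3.05 6.82 2.22] w 0.0553 t 3.825
q [ 0.49  0.28 -0.68  1.77  0.19  1.15  0.1 ] spin 0.5 shift cm [-0.53  0.01 -0.75]
[250.45365155 173.73201153] [(0.96, array([233., 146., 276., 195.]))]
```

View pics/w1.png

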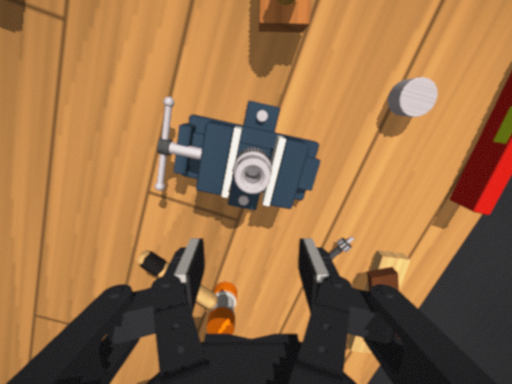

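```bash
python3 - <<'E'
from h import *
for i in range(3): r.grab_frame('wrist')
f=snap('wrist','w2'); go([.541,-.03,.30],19.1)
print(proj(f,[.541,-.03,.114]))
i=f['image'][140:210,220:290,::-1];cv2.imwrite('pics/w2c.png',cv2.resize(i,None,fx=8,fy=8,interpolation=cv2.INTER_CUBIC))
E
```

```text
tcp [ 0.5403 -0.0329  0.2991] yaw 19.01 tilt [-6.e-04 -8.e-04 -1.e+00] F [ 0.   -0.48  0.19] w 0.0559 t 4.075
q [ 0.51  0.28 -0.67  1.78  0.19  1.16  0.11] spin -0.09 shift cm [ 0.16 -0.09  0.25]
[251.80184635 172.70833891]
```

View pics/w2c.png

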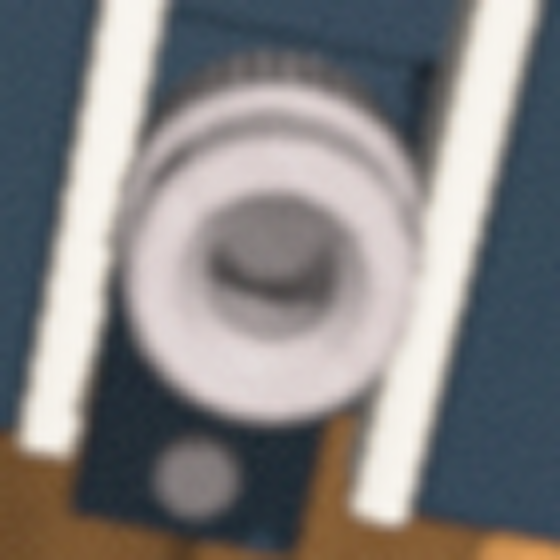

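```bash
python3 - <<'E'
from h import *
f=snap('wrist','w3'); go([.541,-.03,.30],19.1)
f2=r.grab_frame('wrist');go([.541,-.03,.30],19.1)
print(at_z(f2,253.6,172.7,.114),at_z(f,253.6,172.7,.114))
i=f2['image'][140:210,220:290,::-1];cv2.imwrite('pics/w3c.png',cv2.resize(i,None,fx=8,fy=8,interpolation=cv2.INTER_CUBIC))
g=cv2.cvtColor(f2['image'],cv2.COLOR_RGB2GRAY)
E
```

```text
tcp [ 0.5402 -0.0332  0.2992] yaw 18.97 tilt [-5.e-04 -8.e-04 -1.e+00] F [-0.17 -0.01  0.15] w 0.0555 t 4.125
q [ 0.51  0.28 -0.67  1.78  0.19  1.16  0.11] spin -0.13 shift cm [ 0.18 -0.08  0.28]
tcp [ 0.5402 -0.0333  0.2992] yaw 18.94 tilt [-3.e-04 -8.e-04 -1.e+00] F [-0.26  0.09 -0.83] w 0.0554 t 4.175
q [ 0.51  0.28 -0.67  1.78  0.19  1.16  0.11] spin -0.16 shift cm [ 0.18 -0.08  0.29]
[ 0.54284485 -0.0305808   0.114     ] [ 0.54287608 -0.03019855  0.114     ]
```

View pics/w3c.png

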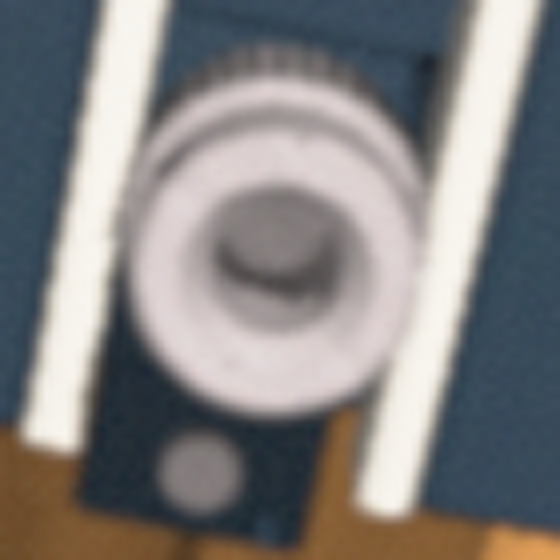

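>>> send_rows(
  plan=[
    [0.3, 0.5, 2.2, 0, 0.65],
    [0.63, 1.0, 4.9, 0, 0.65],
    [0.63, 1.4, 4.9, 0, 0.65],
    [0.63, 1.4, 4.9, 0, 0.65],
    [0.63, 1.4, 4.9, 0, 0.65],
    [0.6, 1.4, 4.9, 0, 0.65],
    [0.6, 1.4, 4.4, 0, 0.65],
    [0.3, 1.0, 2.2, 0, 0.65],
    [0.1, 0.5, 1.0, 0, 0.65],
    [0, 0, 0, 0, 0.65],
    [0, 0, 0, 0, 0.65],
  ],
)

```text
clock: 5.55
tcp_pos: [0.4711, 0.3055, 0.1996]
orientation: [-1.556, -0.26, 0.259]
contact_force: [0.1, -0.2, -0.1]
grip_width: 0.0558
```

```bash
python3 - <<'E'
from h import *
f=snap('wrist','w4'); go([.4705,.306,.20],19.1)
print(proj(f,[.4705,.306,.115]),proj(f,[.4705,.306,.051]),[ (d['p'],np.round(d['rect'])) for d in r.recognise('wrist','arbor')])
E
```

```text
tcp [0.4711 0.3056 0.1997] yaw 18.96 tilt [ 9.e-04 -5.e-04 -1.e+00] F [-0.59  0.16 -0.1 ] w 0.0557 t 5.6
q [-0.1   0.44 -0.76  1.84  0.36  1.   -0.67] spin -0.14 shift cm [-0.04 -0.03  0.06]
[250.12872131 203.41962733] [250.26927905 182.08015899] [(0.88, array([241., 167., 266., 213.])), (0.78, array([263.,  84., 297., 114.])), (0.72, array([172.,  85., 208., 118.])), (0.6, array([141., 141., 185., 180.]))]
```

View pics/w4.png

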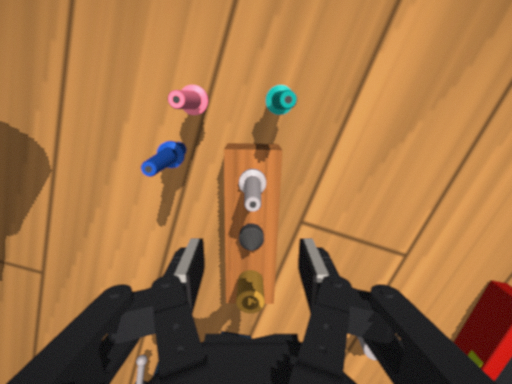

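>>> send_rows(
  plan=[
    [0.1, 1.5, 0.05, 0, 0.65],
    [0, 3, 0, 0, 0.65],
    [0, 3, 0, 0, 0.65],
    [0, 2.2, 0, 0, 0.65],
    [0, 1.0, 0, 0, 0.65],
    [0, 0.5, 0, 0, 0.65],
    [0, 0, 0, 0, 0.65],
    [0, 0, 0, 0, 0.65],
  ],
)

```text
clock: 6.65
tcp_pos: [0.4713, 0.3082, 0.088]
orientation: [-1.554, -0.263, 0.261]
contact_force: [0.3, 0.1, 0.4]
grip_width: 0.0554
```

```bash
python3 - <<'E'
from h import *
f=snap('wrist','w5'); go([.4705,.306,.088],19.1)
i=f['image'][120:340,170:330,::-1];cv2.imwrite('pics/w5c.png',cv2.resize(i,None,fx=3.4,fy=2.7,interpolation=cv2.INTER_CUBIC)[:600])
snap('side','s5')
E
```

```text
tcp [0.4713 0.3082 0.088 ] yaw 19.1 tilt [ 1.2e-03  7.0e-04 -1.0e+00] F [ 0.25 -0.11 -0.33] w 0.0556 t 6.7
q [-0.18  0.59 -0.67  1.92  0.5   0.81 -0.78] spin -0.0 shift cm [-0.15  0.   -0.18]
```

View pics/w5c.png

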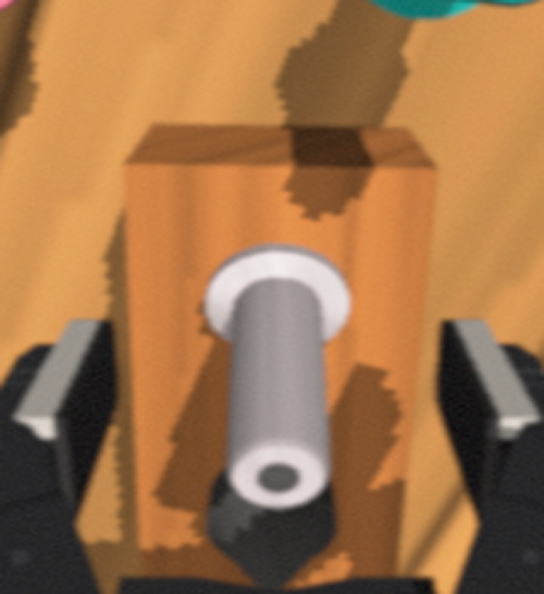

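>>> send_rows(
  plan=[
    [0, 0, -0.1, 0, 0.2],
    [0, 0, 0, 0, 0.0],
    [0, 0, 0, 0, 0.0],
    [0, 0, 0, 0, 0.0],
    [0, 0, 0, 0, 0.0],
    [0, 0, 0, 0, 0.0],
  ],
  force=60,
)

```text
clock: 7.5
tcp_pos: [0.4714, 0.3069, 0.0875]
orientation: [-1.555, -0.262, 0.261]
contact_force: [-0.1, -0.8, 4.6]
grip_width: 0.0154
```

```bash
python3 - <<'E'
from h import *
f=snap('wrist','w6'); go([.4705,.306,.088],19.1)
i=f['image'][120:340,170:330,::-1];cv2.imwrite('pics/w6c.png',cv2.resize(i,None,fx=3.4,fy=2.7,interpolation=cv2.INTER_CUBIC)[:600])
print(proj(f,[.4705,.306,.115]))
E
```

```text
tcp [0.4714 0.3069 0.0875] yaw 19.1 tilt [ 4.e-04 -0.e+00 -1.e+00] F [ 0.34 -0.61  4.6 ] w 0.0148 t 7.55
q [-0.17  0.59 -0.67  1.92  0.5   0.81 -0.78] spin -0.0 shift cm [-0.12 -0.05 -0.05]
[247.80264894 293.57898587]
```

View pics/w6c.png

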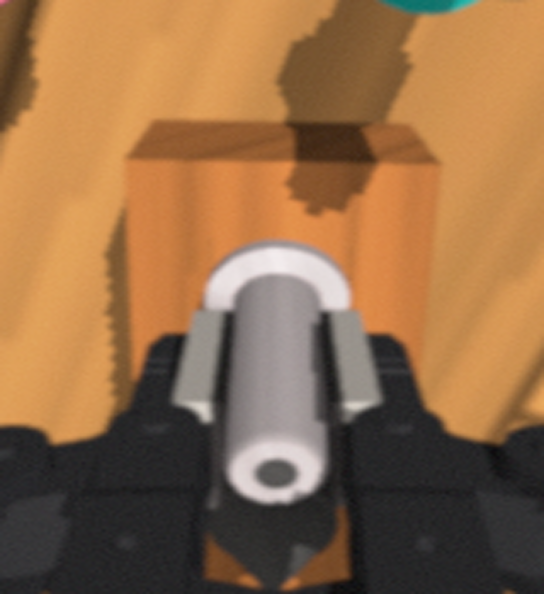

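```bash
python3 - <<'E'
from h import *
f=r.grab_frame('wrist')
o=r.get_obs()['tcp_pos']
print(proj(f,[o[0],o[1],.115]), at_z(f,250.6-.3,294.1-.4,.115)-o, at_z(f,250.6-.3,294.1-.4,.1135)-o)
E
```

```text
[250.3072656  292.50768437] [ 0.00021251 -0.00062951  0.02751582] [ 0.00061044 -0.00179756  0.02601582]
```

>>> send_rows(
  plan=[
    [0, -0.5, 0, 0, 0],
    [0, -1.5, 0, 0, 0],
    [0, -3, 0, 0, 0],
    [0, -4, 0, 0, 0],
    [0, -4, 0, 0, 0],
    [0, -4, 0, 0, 0],
    [0, -2, 0, 0, 0],
    [0, -1, 0, 0, 0],
    [0, 0, 0, 0, 0],
  ],
)

```text
clock: 8.72
tcp_pos: [0.4711, 0.3067, 0.2869]
orientation: [-1.555, -0.261, 0.262]
contact_force: [0.1, 0.5, -2.4]
grip_width: 0.0148
```

```bash
python3 - <<'E'
from h import *
f=snap('wrist','w7'); go([.5425,-.0295,.30],19.1)
f=snap('side','s7')
i=f['image'][100:390,200:420,::-1];cv2.imwrite('pics/s7c.png',cv2.resize(i,None,fx=2,fy=2,interpolation=cv2.INTER_CUBIC))
E
```

```text
tcp [0.4708 0.3064 0.2862] yaw 19.1 tilt [-0.0015 -0.001  -1.    ] F [ 0.06  0.38 -2.79] w 0.0154 t 8.775
q [-0.05  0.36 -0.8   1.74  0.27  1.16 -0.6 ] spin -0.0 shift cm [ -4.22  -1.36 -34.09]
```

View pics/s7c.png

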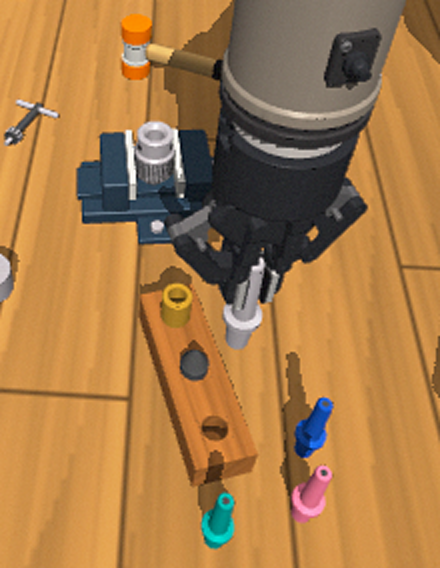

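>>> send_rows(
  plan=[
    [-0.3, 0, -2.0, 0, 0],
    [-0.5, 0, -4.0, 0, 0],
    [-0.6, 0, -5.0, 0, 0],
    [-0.6, 0, -5.0, 0, 0],
    [-0.6, 0, -5.0, 0, 0],
    [-0.6, 0, -5.0, 0, 0],
    [-0.5, 0, -4.5, 0, 0],
    [-0.3, 0, -2.2, 0, 0],
    [-0.2, 0, -1.2, 0, 0],
    [0, 0, -0.3, 0, 0],
    [0, 0, 0, 0, 0],
  ],
)

```text
clock: 10.2
tcp_pos: [0.5433, -0.0288, 0.2871]
orientation: [-1.554, -0.263, 0.263]
contact_force: [-0.0, -0.6, -0.7]
grip_width: 0.0148
```

```bash
python3 - <<'E'
from h import *
r.grab_frame('wrist')
f=snap('wrist','w8'); go([.5428,-.0298,.21],19.1)
print(proj(f,[.5428,-.0298,.114]))
f=f['image'][130:350,150:350,::-1];cv2.imwrite('pics/w8c.png',cv2.resize(f,None,fx=2.7,fy=2.7,interpolation=cv2.INTER_CUBIC))
E
```

```text
tcp [ 0.5433 -0.0286  0.2873] yaw 19.22 tilt [-0.e+00  4.e-04 -1.e+00] F [-0.45 -0.66 -1.91] w 0.0151 t 10.3
q [ 0.49  0.29 -0.67  1.78  0.2   1.13  0.09] spin 0.12 shift cm [-0.09  7.73 -0.1 ]
[249.95882227 177.6387462 ]
```

View pics/w8c.png

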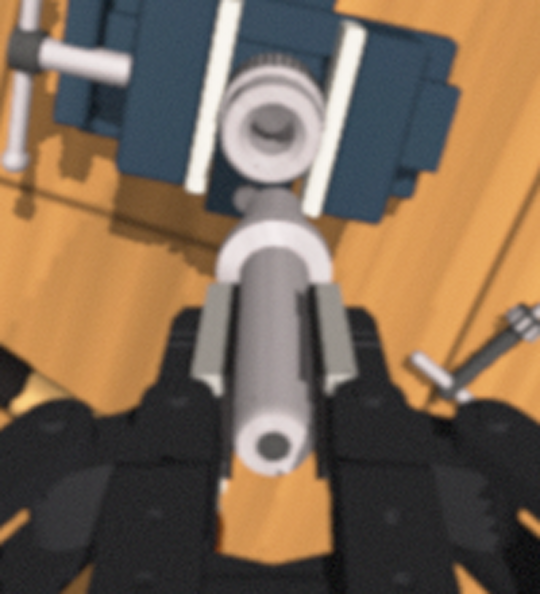

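```bash
python3 - <<'E'
from h import *
f=r.grab_frame('wrist')
p=at_z(f,250.5,174.9,.114);print(p)
i=f['image'][155:200,225:275,::-1];cv2.imwrite('pics/w9c.png',cv2.resize(i,None,fx=12,fy=12,interpolation=cv2.INTER_CUBIC))
go([.5428,-.0290,.20],19.1)
for p in ([.5428,-.0298,.114],[.5428,-.028,.114]):
    print(proj(f,p))
E
```

```text
[ 0.54237702 -0.02652897  0.114     ]
tcp [ 0.5433 -0.0287  0.2874] yaw 19.21 tilt [ 1.e-04  3.e-04 -1.e+00] F [-1.07  0.13 -2.38] w 0.0144 t 10.35
q [ 0.49  0.29 -0.67  1.78  0.2   1.13  0.09] spin 0.11 shift cm [-0.06  8.74 -0.01]
[249.92767467 177.57387242]
[250.43054464 176.16780138]
```

View pics/w9c.png

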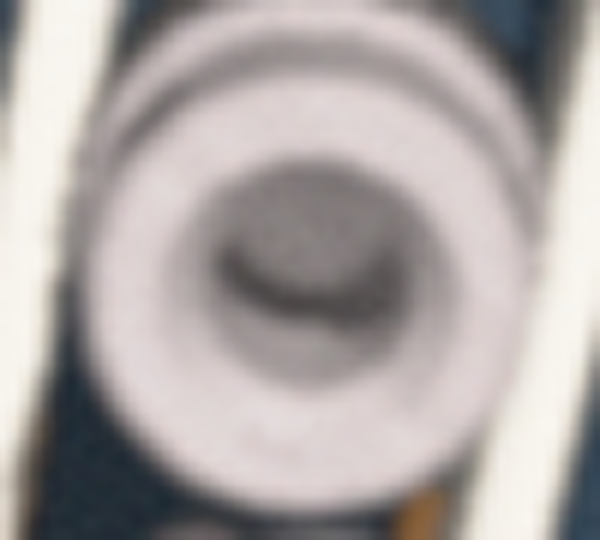

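>>> send_rows(
  plan=[
    [-0.09, 1, -0.1, 0, 0],
    [0, 2, 0, 0, 0],
    [0, 2, 0, 0, 0],
    [0, 2, 0, 0, 0],
    [0, 1.5, 0, 0, 0],
    [0, 0.7, 0, 0, 0],
    [0, 0.3, 0, 0, 0],
    [0, 0, 0, 0, 0],
  ],
)

```text
clock: 11.35
tcp_pos: [0.5432, -0.0312, 0.1926]
orientation: [-1.555, -0.262, 0.261]
contact_force: [0.4, -0.3, -2.3]
grip_width: 0.0147
```

```bash
python3 - <<'E'
from h import *
f=snap('wrist','w10'); go([.5428,-.03,.178],19.1)
i=f['image'][130:350,150:350,::-1];cv2.imwrite('pics/w10c.png',cv2.resize(i,None,fx=2.7,fy=2.7,interpolation=cv2.INTER_CUBIC))
f=snap('side','s10')
i=f['image'][100:240,220:360,::-1];cv2.imwrite('pics/s10c.png',cv2.resize(i,None,fx=4,fy=4,interpolation=cv2.INTER_CUBIC))
E
```

```text
tcp [ 0.5433 -0.0312  0.1928] yaw 19.1 tilt [ 1.e-03 -1.e-04 -1.e+00] F [-0.03  0.14 -2.77] w 0.0148 t 11.4
q [ 0.46  0.39 -0.64  1.89  0.29  0.95  0.02] spin 0.0 shift cm [-0.01  1.48  0.13]
```

View pics/w10c.png

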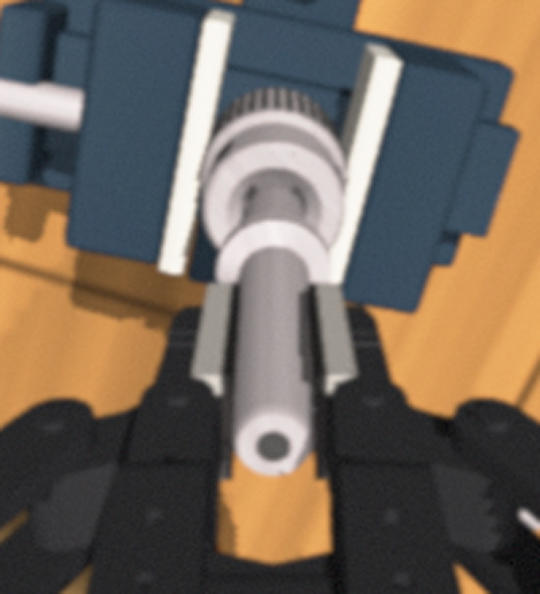

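View pics/s10c.png

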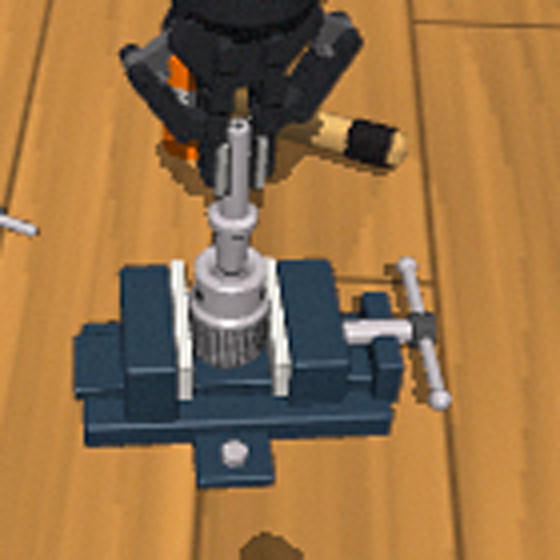

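>>> send_rows(
  plan=[
    [0, 0.3, 0.13, 0, 0],
    [0, 0.4, 0, 0, 0],
    [0, 0.4, 0, 0, 0],
    [0, 0.3, 0, 0, 0],
    [0, 0, 0, 0, 0],
  ],
)

```text
clock: 12.08
tcp_pos: [0.5427, -0.0305, 0.178]
orientation: [-1.555, -0.261, 0.261]
contact_force: [1.9, -1.4, -3.9]
grip_width: 0.0151
```

>>> send_rows(
  plan=[
    [0, 0.3, 0, 0, 0],
    [0, 0.2, 0, 0, 0],
    [0, 0, 0, 0, 0],
  ],
)

```text
clock: 12.45
tcp_pos: [0.5427, -0.0304, 0.1731]
orientation: [-1.555, -0.262, 0.261]
contact_force: [1.9, -2.7, -3.8]
grip_width: 0.0149
```

>>> send_rows(
  plan=[
    [0, 0.2, -0.05, 0, 0],
    [0, 0.1, 0, 0, 0],
    [0, 0, 0, 0, 0],
  ],
)

```text
clock: 12.82
tcp_pos: [0.5428, -0.0307, 0.1703]
orientation: [-1.555, -0.262, 0.261]
contact_force: [2.0, -3.5, -1.9]
grip_width: 0.0149
```

>>> send_rows(
  plan=[
    [0, 0.2, 0, 0, 0],
    [0, 0, 0, 0, 0],
  ],
)

```text
clock: 13.08
tcp_pos: [0.5429, -0.0307, 0.1682]
orientation: [-1.555, -0.262, 0.261]
contact_force: [3.0, -4.4, -1.3]
grip_width: 0.015
```

>>> send_rows(
  plan=[
    [0.03, 0, -0.08, 0, 0],
    [0, 0.1, 0, 0, 0],
    [0, 0, 0, 0, 0],
  ],
)

```text
clock: 13.45
tcp_pos: [0.543, -0.031, 0.1672]
orientation: [-1.555, -0.262, 0.262]
contact_force: [2.6, -3.1, -2.0]
grip_width: 0.0152
```

>>> send_rows(
  plan=[
    [0, 0.1, 0, 0, 0],
    [0, 0, 0, 0, 0],
  ],
)

```text
clock: 13.7
tcp_pos: [0.5431, -0.031, 0.1664]
orientation: [-1.555, -0.262, 0.262]
contact_force: [0.4, -2.9, 1.0]
grip_width: 0.0147
```

>>> send_rows(
  plan=[
    [0, 0.1, -0.03, 0, 0],
    [0, 0, 0, 0, 0],
  ],
)

```text
clock: 13.95
tcp_pos: [0.5432, -0.0312, 0.1654]
orientation: [-1.555, -0.262, 0.262]
contact_force: [-0.0, -2.2, 3.0]
grip_width: 0.0146
```

>>> send_rows(
  plan=[
    [0, 0, 0, 0, 0.3],
    [0, 0, 0, 0, 0.5],
    [0, 0, 0, 0, 0.5],
    [0, 0, 0, 0, 0.5],
  ],
)

```text
clock: 14.45
tcp_pos: [0.5432, -0.0312, 0.1652]
orientation: [-1.555, -0.262, 0.262]
contact_force: [0.1, 0.0, 1.2]
grip_width: 0.0426
```

```bash
python3 - <<'E'
from h import *
f=snap('wrist','w11'); go([.5428,-.03,.178],19.1)
i=f['image'][130:350,150:350,::-1];cv2.imwrite('pics/w11c.png',cv2.resize(i,None,fx=2.7,fy=2.7,interpolation=cv2.INTER_CUBIC))
f=snap('side','s11')
i=f['image'][100:240,220:360,::-1];cv2.imwrite('pics/s11c.png',cv2.resize(i,None,fx=4,fy=4,interpolation=cv2.INTER_CUBIC))
E
```

```text
tcp [ 0.5433 -0.0313  0.1653] yaw 19.11 tilt [-1.e-04  2.e-04 -1.e+00] F [-0.73  0.15  0.5 ] w 0.0431 t 14.5
q [ 0.44  0.43 -0.63  1.91  0.32  0.9  -0.01] spin 0.01 shift cm [-0.   -1.27  0.14]
```

View pics/w11c.png

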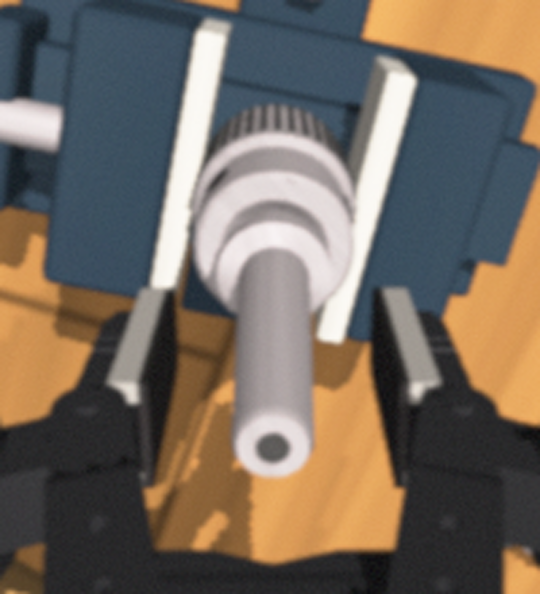

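View pics/s11c.png

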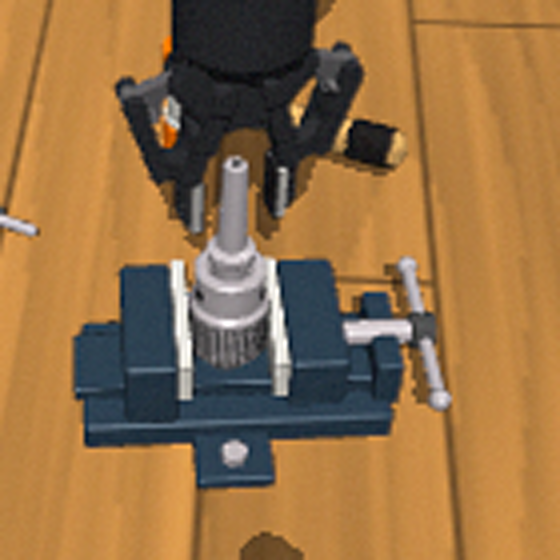

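>>> send_rows(
  plan=[
    [0, -0.6, 0, 0, 0.6],
    [0, -2, 0, 0, 0.7],
    [0, -3.5, 0, 0, 0.8],
    [0, -3.5, 0, 0, 0.95],
    [-0.5, -0.4, -2.5, 0, 0.95],
    [-1.0, 0, -5.0, 0, 0.95],
    [-1.1, 0, -5.5, 0, 0.95],
    [-1.0, 0, -5.0, 0, 0.95],
    [-1.0, 0, -4.5, 0, 0.95],
    [-0.5, 0, -2.4, 0, 0.95],
    [-0.16, 0, -1.0, 0, 0.95],
    [0, 0, 0, -5, 0.95],
  ],
)

```text
clock: 16.05
tcp_pos: [0.5787, -0.2922, 0.2654]
orientation: [-1.544, -0.333, 0.332]
contact_force: [0.6, -0.1, 0.1]
grip_width: 0.0811
```

>>> send_rows(
  plan=[
    [0, 0, 0, -10, 0.95],
    [0, 0, 0, -10, 0.95],
    [0, 0, 0, -10, 0.95],
    [0, 0, 0, -10, 0.95],
    [0, 0, 0, -5.4, 0.95],
    [0, 0, 0, 0, 0.95],
  ],
)

```text
clock: 16.8
tcp_pos: [0.5788, -0.2912, 0.2656]
orientation: [-1.356, -0.944, 0.942]
contact_force: [0.2, 0.3, 0.1]
grip_width: 0.0812
```

```bash
python3 - <<'E'
from h import *
r.grab_frame('wrist')
f=snap('wrist','w12'); go([.578,-.293,.12],69.5)
for p in ([.578,-.293,.092],[.45,-.245,.06]): print(proj(f,p))
print([ (d['p'],np.round(d['rect'])) for d in r.recognise('wrist','mallet')])
E
```

```text
tcp [ 0.5787 -0.292   0.2656] yaw 69.49 tilt [ 2.e-04  4.e-04 -1.e+00] F [-0.14  0.36  0.03] w 0.0814 t 16.9
q [ 0.88  0.51 -0.73  1.56  0.36  1.2   1.3 ] spin -0.01 shift cm [-0.12 14.56  0.03]
[249.90812533 176.35754669]
[249.78119168  50.41718512]
[(0.92, array([233.,  19., 273., 197.]))]
```

View pics/w12.png

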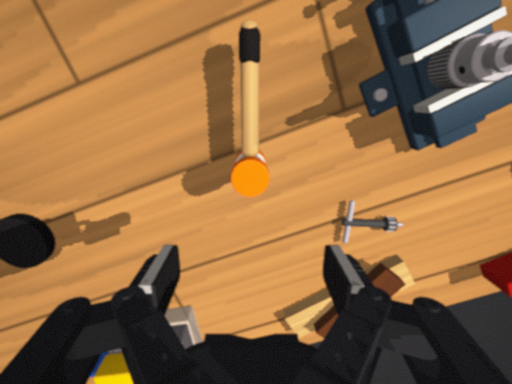

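>>> send_rows(
  plan=[
    [0, 1.2, 0, 0, 0.95],
    [0, 3, 0, 0, 0.95],
    [0, 4, 0, 0, 0.95],
    [0, 4, 0, 0, 0.95],
    [0, 3.5, 0, 0, 0.95],
    [0, 2, 0, 0, 0.95],
    [0, 1.2, 0, 0, 0.95],
    [0, 0.46, 0, 0, 0.95],
    [0, 0, 0, 0, 0.95],
  ],
)

```text
clock: 18.08
tcp_pos: [0.5789, -0.2935, 0.0724]
orientation: [-1.359, -0.942, 0.941]
contact_force: [-0.0, 0.3, -0.2]
grip_width: 0.0813
```

```bash
python3 - <<'E'
from h import *
f=snap('wrist','w13'); go([.578,-.293,.072],69.5)
E
```

```text
tcp [ 0.579  -0.2936  0.0727] yaw 69.49 tilt [ 1.5e-03 -7.0e-04 -1.0e+00] F [0.59 0.9  0.36] w 0.0814 t 18.125
q [ 0.82  0.71 -0.63  1.71  0.52  0.89  1.17] spin -0.01 shift cm [0.02 0.07 0.12]
```

View pics/w13.png

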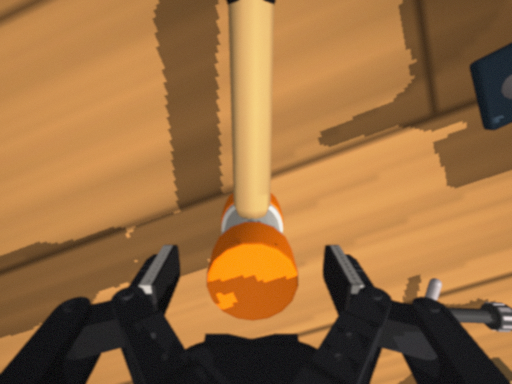

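>>> send_rows(
  plan=[
    [0, 0, 0, 0, 0.5],
    [0, 0, 0, 0, 0.2],
    [0, 0, 0, 0, 0.0],
    [0, 0, 0, 0, 0.0],
    [0, 0, 0, 0, 0.0],
  ],
  force=100,
)

```text
clock: 18.75
tcp_pos: [0.5791, -0.2935, 0.0728]
orientation: [-1.359, -0.943, 0.941]
contact_force: [-0.2, 0.1, 6.2]
grip_width: 0.044
```

```bash
python3 - <<'E'
from h import *
f=snap('wrist','w14'); go([.578,-.293,.072],69.5)
o=r.get_obs()['tcp_pos'];print(proj(f,[o[0],o[1],.092]))
E
```

```text
tcp [ 0.5792 -0.2935  0.0728] yaw 69.51 tilt [ 1.6e-03 -8.0e-04 -1.0e+00] F [-0.93  1.08  5.51] w 0.0442 t 18.8
q [ 0.82  0.71 -0.63  1.71  0.52  0.89  1.17] spin 0.01 shift cm [0.01 0.08 0.13]
[251.72423516 281.03822108]
```

View pics/w14.png

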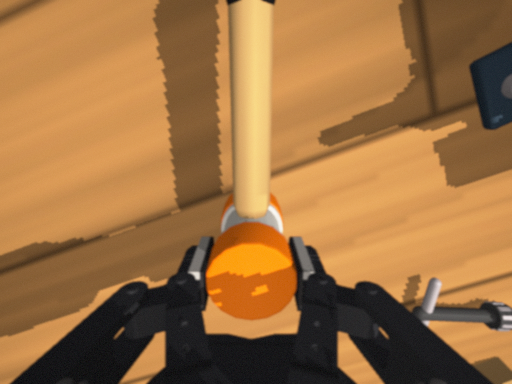

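```bash
python3 - <<'E'
from h import *
f=r.grab_frame('wrist'); print(at_z(f,252,270,.092),np.round(f['cam_to_world'],3)); im=f['image'].astype(int)
m=((im[:,:,0]>180)&(im[:,:,1]>60)&(im[:,:,1]<150)&(im[:,:,2]<60)).astype(np.uint8)
f0=cv2.imread('pics/w12.png')[:,:,::-1].astype(int)
m0=((f0[:,:,0]>180)&(f0[:,:,1]>60)&(f0[:,:,1]<150)&(f0[:,:,2]<60)).astype(np.uint8)
for q in(m,m0):
    n,l,s,c=cv2.connectedComponentsWithStats(q); i=1+np.argmax(s[1:,4]); print(s[i],c[i])
E
```

```text
[ 0.57327466 -0.29118387  0.092     ] [[ 0.352  0.885  0.305  0.501]
 [ 0.936 -0.332 -0.115 -0.265]
 [-0.001  0.326 -0.945  0.202]
 [ 0.     0.     0.     1.   ]]
[ 206  223   89   97 4415] [254.13408834 281.61993205]
[231 156  38  41 411] [243.71776156 176.52068127]
```

>>> send_rows(
  plan=[
    [0, -0.3, 0, 0, 0.0],
    [0, -0.7, 0, 0, 0.0],
    [0, -1, 0, 0, 0.0],
    [0, -1, 0, 0, 0.0],
    [0, 0, 0, 0, 0.0],
  ],
)

```text
clock: 19.48
tcp_pos: [0.5792, -0.2936, 0.103]
orientation: [-1.359, -0.943, 0.941]
contact_force: [0.5, -0.1, -4.3]
grip_width: 0.0438
```

```bash
python3 - <<'E'
from h import *
f=snap('wrist','w15'); go([.578,-.293,.072],69.5)
f=snap('side','s15')
i=f['image'][60:200,220:360,::-1];cv2.imwrite('pics/s15c.png',cv2.resize(i,None,fx=4,fy=4,interpolation=cv2.INTER_CUBIC))
E
```

```text
tcp [ 0.5787 -0.2935  0.1023] yaw 69.49 tilt [ 1.e-03 -5.e-04 -1.e+00] F [ 0.36 -0.83 -4.62] w 0.044 t 19.525
q [ 0.83  0.68 -0.65  1.7   0.49  0.93  1.2 ] spin -0.01 shift cm [0.03 3.03 0.09]
```

View pics/w15.png

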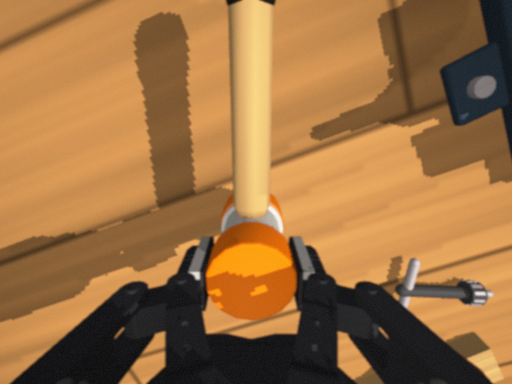

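View pics/s15c.png

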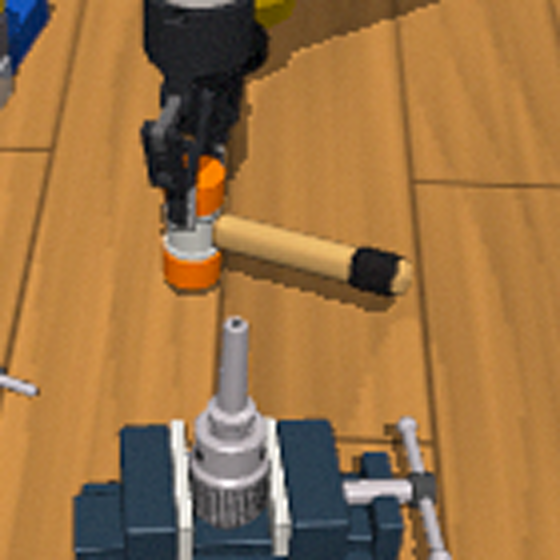

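>>> send_rows(
  plan=[
    [0, -1.5, 0, 0, 0],
    [0, -3, 0, 0, 0],
    [0, -4, 0, 0, 0],
    [0, -4.5, 0, 0, 0],
    [0, -4, 0, 0, 0],
    [0, -2.5, 0, 0, 0],
    [0, -1, 0, 0, 0],
    [0, -0.5, 0, 0, 0],
  ],
)

```text
clock: 20.58
tcp_pos: [0.5781, -0.2933, 0.3117]
orientation: [-1.357, -0.942, 0.942]
contact_force: [-0.6, 0.8, -4.6]
grip_width: 0.0439
```

>>> send_rows(
  plan=[
    [0.9, 0, 0.5, 0, 0],
    [2.0, 0, 1.0, 0, 0],
    [3.2, 0, 1.6, 0, 0],
    [3.6, 0, 2.0, 0, 0],
    [3.6, 0, 2.0, 0, 0],
    [3.6, 0, 2.0, 0, 0],
    [3.0, 0, 1.6, 0, 0],
    [2.0, 0, 1.0, 0, 0],
    [1.0, 0, 0.4, 0, 0],
    [0.5, 0, 0.2, 0, 0],
    [0, 0, 0, 0, 0],
    [0, 0, 0, 0, 0],
  ],
)

```text
clock: 22.08
tcp_pos: [0.5451, -0.0322, 0.3115]
orientation: [-1.358, -0.94, 0.941]
contact_force: [1.0, 0.6, -3.5]
grip_width: 0.0439
```

```bash
python3 - <<'E'
from h import *
f=snap('wrist','w16'); go([.5455,-.0315,.275],69.5)
f=snap('side','s16')
i=f['image'][60:240,200:380,::-1];cv2.imwrite('pics/s16c.png',cv2.resize(i,None,fx=3.3,fy=3.3,interpolation=cv2.INTER_CUBIC))
E
```

```text
tcp [ 0.5452 -0.0321  0.3115] yaw 69.42 tilt [-2.e-04 -2.e-04 -1.e+00] F [ 0.4   0.9  -4.51] w 0.0436 t 22.125
q [ 0.65  0.32 -0.86  1.74  0.26  1.2   0.93] spin -0.08 shift cm [ 0.07  3.65 -0.01]
```

View pics/s16c.png

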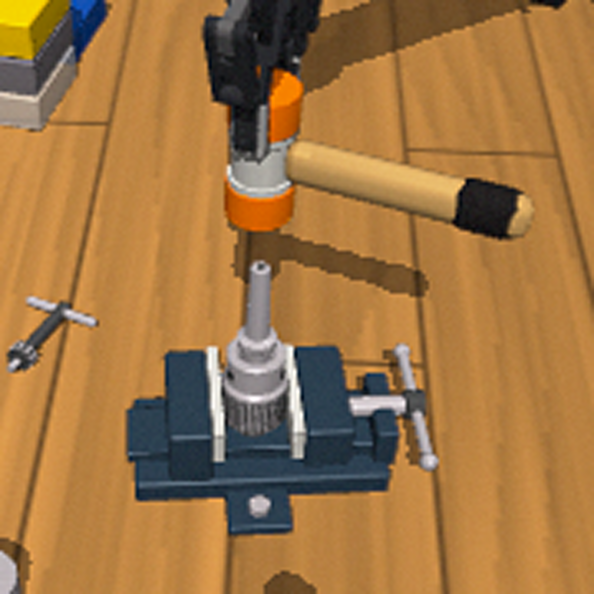

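>>> send_rows(
  plan=[
    [0, 0.5, 0, 0, 0],
    [0, 1, 0, 0, 0],
    [0, 1.2, 0, 0, 0],
    [0, 0.8, 0, 0, 0],
    [0, 0.5, 0, 0, 0],
    [0, 0, 0, 0, 0],
  ],
)

```text
clock: 22.92
tcp_pos: [0.545, -0.0311, 0.2713]
orientation: [-1.357, -0.941, 0.942]
contact_force: [0.8, 1.3, -4.0]
grip_width: 0.0442
```

>>> send_rows(
  plan=[
    [0, 0.3, 0, 0, 0],
    [0, 0.4, 0, 0, 0],
  ],
)

```text
clock: 23.18
tcp_pos: [0.5455, -0.0311, 0.2651]
orientation: [-1.358, -0.943, 0.941]
contact_force: [-0.5, -0.2, 7.1]
grip_width: 0.0438
```

>>> send_rows(
  plan=[
    [0, 0.3, 0, 0, 0],
  ],
)

```text
clock: 23.3
tcp_pos: [0.5463, -0.031, 0.2631]
orientation: [-1.36, -0.944, 0.94]
contact_force: [-0.9, 0.4, 8.5]
grip_width: 0.044
```

>>> send_rows(
  plan=[
    [0, -0.6, 0, 0, 0],
    [0, -0.6, 0, 0, 0],
    [0, 0, 0, 0, 0],
  ],
)

```text
clock: 23.68
tcp_pos: [0.5453, -0.0311, 0.2742]
orientation: [-1.358, -0.942, 0.941]
contact_force: [-0.2, -1.0, -4.0]
grip_width: 0.0439
```

>>> send_rows(
  plan=[
    [0, 0.5, 0, 0, 0],
    [0, 0.4, 0, 0, 0],
    [0, 0.3, 0, 0, 0],
  ],
)

```text
clock: 24.05
tcp_pos: [0.546, -0.0311, 0.2626]
orientation: [-1.359, -0.943, 0.941]
contact_force: [-2.2, -0.1, 14.1]
grip_width: 0.0439
```

>>> send_rows(
  plan=[
    [0, 0.1, 0, 0, 0],
  ],
)

```text
clock: 24.18
tcp_pos: [0.5466, -0.0309, 0.2626]
orientation: [-1.36, -0.944, 0.94]
contact_force: [-1.3, -1.3, 12.5]
grip_width: 0.0437
```

>>> send_rows(
  plan=[
    [0, -0.6, 0, 0, 0],
    [0, -0.6, 0, 0, 0],
    [0, 0, 0, 0, 0],
  ],
)

```text
clock: 24.55
tcp_pos: [0.5452, -0.0311, 0.2729]
orientation: [-1.358, -0.942, 0.941]
contact_force: [-0.7, 0.5, -5.2]
grip_width: 0.0441
```

>>> send_rows(
  plan=[
    [0, 0.4, 0, 0, 0],
    [0, 0.4, 0, 0, 0],
    [0, 0.3, 0, 0, 0],
    [0, 0.1, 0, 0, 0],
  ],
)

```text
clock: 25.05
tcp_pos: [0.5466, -0.0309, 0.2626]
orientation: [-1.36, -0.944, 0.94]
contact_force: [-1.6, -0.6, 12.3]
grip_width: 0.0439
```

>>> send_rows(
  plan=[
    [0, 0.05, 0, 0, 0],
    [0, 0, 0, 0, 0],
  ],
)

```text
clock: 25.3
tcp_pos: [0.5468, -0.0309, 0.2626]
orientation: [-1.36, -0.945, 0.939]
contact_force: [-3.0, -0.6, 11.6]
grip_width: 0.044
```

>>> send_rows(
  plan=[
    [0, -0.6, 0, 0, 0],
    [0, -0.6, 0, 0, 0],
    [0, 0, 0, 0, 0],
  ],
)

```text
clock: 25.68
tcp_pos: [0.5452, -0.0311, 0.2724]
orientation: [-1.358, -0.942, 0.942]
contact_force: [-0.3, 0.3, -4.1]
grip_width: 0.0439
```

>>> send_rows(
  plan=[
    [0, 0.4, 0, 0, 0],
    [0, 0.5, 0, 0, 0],
    [0, 0.35, 0, 0, 0],
  ],
)

```text
clock: 26.05
tcp_pos: [0.5472, -0.0308, 0.2623]
orientation: [-1.361, -0.945, 0.939]
contact_force: [-2.5, -1.6, 25.9]
grip_width: 0.044
```

>>> send_rows(
  plan=[
    [0, 0, 0, 0, 0],
    [0, 0, 0, 0, 0],
  ],
)

```text
clock: 26.3
tcp_pos: [0.5472, -0.0307, 0.2624]
orientation: [-1.361, -0.945, 0.939]
contact_force: [-1.8, 0.2, 12.9]
grip_width: 0.0437
```

>>> send_rows(
  plan=[
    [0, -0.6, 0, 0, 0],
    [0, -1.2, 0, 0, 0],
    [0, -2, 0, 0, 0],
    [0, -1.2, 0, 0, 0],
    [0, 0, 0, 0, 0],
  ],
)

```text
clock: 26.92
tcp_pos: [0.5455, -0.031, 0.3105]
orientation: [-1.359, -0.943, 0.941]
contact_force: [-0.5, -1.4, -5.2]
grip_width: 0.0438
```

```bash
python3 - <<'E'
from h import *
go([.578,-.293,.312],69.5)
f=snap('wrist','w20')
f=snap('side','s20')
i=f['image'][60:240,200:380,::-1];cv2.imwrite('pics/s20c.png',cv2.resize(i,None,fx=3.3,fy=3.3,interpolation=cv2.INTER_CUBIC))
E
```

```text
tcp [ 0.5455 -0.031   0.3105] yaw 69.5 tilt [ 1.6e-03 -2.0e-04 -1.0e+00] F [-0.51 -1.38 -5.16] w 0.0438 t 26.925
q [ 0.65  0.32 -0.86  1.74  0.26  1.2   0.92] spin -0.0 shift cm [-23.4   -0.14 -12.22]
```

View pics/s20c.png

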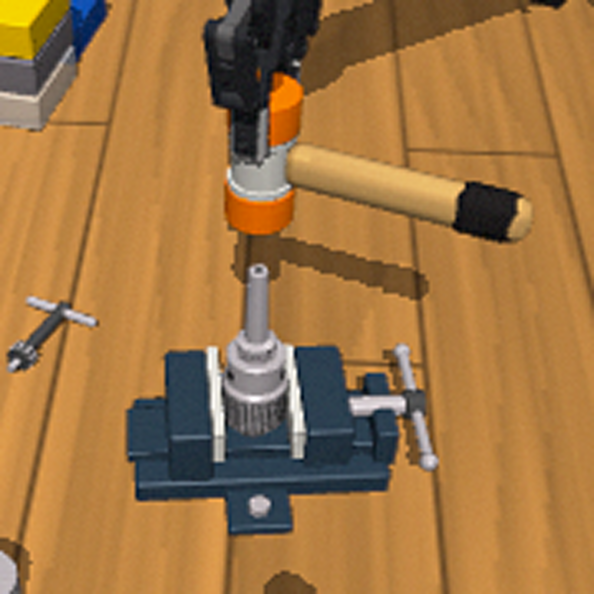

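View pics/w20.png

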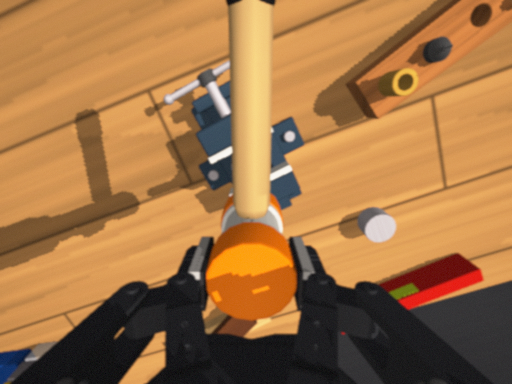

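>>> send_rows(
  plan=[
    [-0.9, 0, -0.5, 0, 0],
    [-2.0, 0, -1.0, 0, 0],
    [-3.2, 0, -1.6, 0, 0],
    [-3.6, 0, -2.0, 0, 0],
    [-3.6, 0, -2.0, 0, 0],
    [-3.6, 0, -2.0, 0, 0],
    [-3.0, 0, -1.6, 0, 0],
    [-2.0, 0, -1.0, 0, 0],
    [-1.0, 0, -0.4, 0, 0],
    [-0.5, 0, -0.1, 0, 0],
    [0, 0, 0, 0, 0],
  ],
)

```text
clock: 28.4
tcp_pos: [0.5775, -0.2921, 0.3098]
orientation: [-1.357, -0.943, 0.942]
contact_force: [-0.2, 0.3, -4.0]
grip_width: 0.0437
```

>>> send_rows(
  plan=[
    [0, 1.5, 0, 0, 0],
    [0, 3, 0, 0, 0],
    [0, 4, 0, 0, 0],
    [0, 4.5, 0, 0, 0],
    [0, 4, 0, 0, 0],
    [0, 3, 0, 0, 0],
    [0, 1.7, 0, 0, 0],
    [0, 0.8, 0, 0, 0],
    [0, 0.4, 0, 0, 0],
    [0, 0, 0, 0, 0],
  ],
)

```text
clock: 29.65
tcp_pos: [0.5779, -0.2932, 0.0814]
orientation: [-1.359, -0.942, 0.941]
contact_force: [-0.4, -0.7, -4.8]
grip_width: 0.0439
```

>>> send_rows(
  plan=[
    [0, 0.3, 0, 0, 0],
    [0, 0.3, 0, 0, 0],
    [0, 0.15, 0, 0, 0],
    [0, 0, 0, 0, 0],
  ],
)

```text
clock: 30.15
tcp_pos: [0.5773, -0.2931, 0.0731]
orientation: [-1.357, -0.942, 0.942]
contact_force: [-0.9, -0.5, -4.0]
grip_width: 0.044
```

>>> send_rows(
  plan=[
    [0, 0.15, 0, 0, 0],
    [0, 0, 0, 0, 0],
  ],
)

```text
clock: 30.4
tcp_pos: [0.5779, -0.2931, 0.0728]
orientation: [-1.359, -0.942, 0.942]
contact_force: [-2.2, 0.3, 5.1]
grip_width: 0.0439
```

On the bench; release and lift clear.

>>> send_rows(
  plan=[
    [0, 0, 0, 0, 0.6],
    [0, 0, 0, 0, 0.8],
    [0, 0, 0, 0, 0.95],
    [0, 0, 0, 0, 0.95],
    [0, 0, 0, 0, 0.95],
    [0, -1, 0, 0, 0.95],
    [0, -3, 0, 0, 0.95],
    [0, -4, 0, 0, 0.95],
    [0, -5, 0, 0, 0.95],
    [0, -4, 0, 0, 0.95],
    [0, -2, 0, 0, 0.95],
    [0, 0, 0, 0, 0.95],
  ],
)

```text
clock: 31.9
tcp_pos: [0.578, -0.2931, 0.2629]
orientation: [-1.36, -0.943, 0.941]
contact_force: [-0.3, 0.8, -0.5]
grip_width: 0.0812
```

```bash
python3 - <<'E'
from h import *
go([.578,-.293,.312],69.5)
f=snap('side','s30')
cv2.imwrite('pics/s30c.png',cv2.resize(f['image'][60:390,150:400,::-1],None,fx=1.8,fy=1.8,interpolation=cv2.INTER_CUBIC))
cv2.imwrite('pics/s30z.png',cv2.resize(f['image'][120:210,230:330,::-1],None,fx=6,fy=6,interpolation=cv2.INTER_CUBIC))
E
```

```text
tcp [ 0.578  -0.2931  0.2629] yaw 69.5 tilt [ 0.0021 -0.0012 -1.    ] F [-0.3   0.76 -0.54] w 0.0812 t 31.9
q [ 0.89  0.52 -0.73  1.57  0.36  1.2   1.3 ] spin -0.0 shift cm [ 0.01 -4.91 -0.01]
```

View pics/s30c.png

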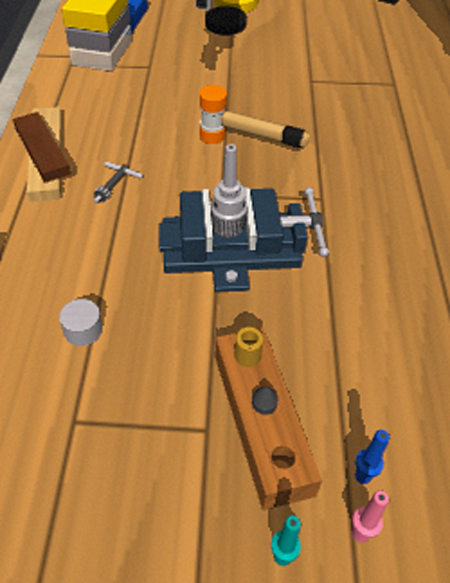

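View pics/s30z.png

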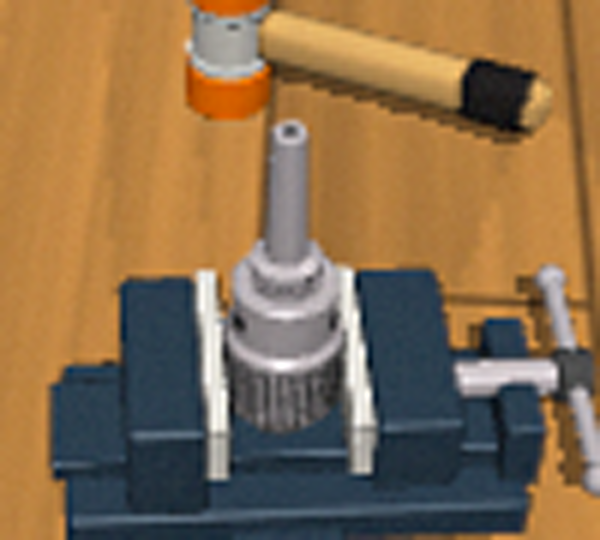

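```bash
python3 - <<'E'
from h import *
f=r.grab_frame('side')
for z in(.188,.19,.194): print(z,proj(f,[.5435,-.0295,z]))
print(r.hand_in())
E
```

```text
0.188 [278.19121522 142.8033864 ]
0.19 [278.22499781 142.11824008]
0.194 [278.2929432  140.74023608]
the job is handed in; nothing more can be done
None
```

I took the bright steel arbor from the rack and hand-set it in the chuck. Then I let go and drove it home with four light mallet taps, set the mallet back at its original spot, and handed the job in at about 32 s. No verdict was reported.

- **Hand-set:** the arbor stood upright and released with its lower end about 25 mm below the socket's mouth.
- **Tap 1:** met about 13 N and sank the arbor 2 mm or a little more.
- **Tap 2:** reached about 19 N and sank it about 0.5 mm more.
- **Taps 3 and 4:** met about 17 N and 30 N with no further sinking, so it is locked. The 30 N peak on tap 4 was above the 20 N I aimed for, but below 50 N. The mallet was lifted clear after each tap.
- **Final depth:** from the mallet's stopping height, the lower end is about 28 mm below the mouth. The side camera put the arbor's top at about 0.191 m, which agrees within its 1 to 2 mm accuracy.
- **Final picture:** the arbor is upright and the mallet stands free on the bench. The centre, sleeve, chuck key, slug and look-alikes looked unmoved by eye; I did not measure their positions.
- **Disagreement:** the side and top cameras placed the socket about 2 to 5 mm apart. I used the wrist camera for the fit and corrected it by feel, with up to about 5 N of side force while it went in.

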